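# Sweep the offcuts from the work board into the scrap tray

## Robot

A 6-joint arm with a two-finger parallel gripper is mounted at the origin on the work surface. World frame = base frame: x ahead of the robot, y to its left, z up, the work surface at z = 0. Lengths are in m, angles in rad, forces in N, time in s.
With the tool pointing down it reaches from about 0.4 to 0.825 m from the base axis. Payload 7 kg.
Tool frame: the origin (TCP) lies on the mounting face of the last link; the fingertips stand 178 mm ahead of it and the grasp point (between the pads) lies 159 mm ahead of it; z points along the fingers, y is the direction in which the jaws open and shut (so a half turn about z gives the same grasp; the last joint's range is limited). The gripper opens to 88 mm and grips with 3 to 60 N. Pads are 19 mm wide; open, the fingers measure 130 mm over their backs; the gripper's body (78 mm by 193 mm) begins 47 mm behind the grasp point.
Start: joints at [-0.9, 0.359, 0.012, 0, -1.224, -0.288], TCP at [0.252, -0.626, 0.405] pointing down, gripper open.
Joint ranges: [-3.07, 3.07], [-1.43, 2.12], [-1.02, 1.25], [-3.03, 1.67], [-3.05, -0], [-3.03, 3.03]. Speed limits (rad/s): [2.39, 2.39, 3.01, 3.14, 3.14, 3.14].

## Interface

Orientations are given as [roll, pitch, yaw] about the fixed x, y, z axes, in that order (R = Rz(yaw) Ry(pitch) Rx(roll)).
In Python, from station import * gives the robot as it stands.
- The arm moves only by the tool arm_command, never from a script. Its argument "targets" is a list of rows, each a list of 3 entries, a list of its own where there are three numbers: the turn, a rotation vector about the world's x, y, z in rad, then the shift along the world's x, y, z in mm, then the closure, from 0 (fully open) to 1 (shut). In form: [[[wx, wy, wz], [tx, ty, tz], fingers], ...]. A call has 1 to 8 rows; each row shifts and turns the commanded pose from where the row before left it; what a row does not reach is not made up. A row lasts 1/10 s, in which the tool goes at most 50 mm and 8.59 degrees, less where a joint would pass 70% of its speed; a pose out of reach is approached as far as the arm can. A call with a gripper value outside its range is refused whole. The fingers move at their own pace and stop on an object; "squeeze" is the grip in N (left out, the last holds). Time passes only in rows, so rows that do not move let the fingers close. It gives the time, the measured TCP pose, the force and the opening at its end, in the units of the state.
- get_state(): the state, without advancing time (a new reading comes with each control period).
- grab_frame(name): name is "side" or "top" or "wrist"; returns (picture, depth): 384x512x3 uint8, red, green, blue; 384x512 float32, m along the optical axis (not along the pixel's ray), 0 where there is no reading.
- camera_params(name): a dict with "mtx" (3x3 intrinsics, pixels), "eye" and "orientation" of the camera in the world. Camera axes: x right, y down, z forward; pixel columns grow to the right and rows downward; lengths in m; the calibration is good to about 2 mm. A picture is of the moment at which its call begins: read the wrist's pose just before it. camera_params takes no time and is no camera call; for the wrist camera it gives the pose at the moment of the call.
- job_done(): hands the job in, once; it reports no verdict.
The state is a dict: "t": time; "q": joint angles; "qd": joint speeds; "joint_efforts": joint torques, N m; "eef_pos": TCP position; "ee_rot": TCP orientation; "force": force on the tool from outside, world axes, zero at the start; "moment": the same for the moment, N m; "width": finger opening in m.
Only numpy, scipy, OpenCV 4.12 (cv2) and the standard library are available. Lean on these libraries where they do the work, as an engineer would, in place of code of your own. Each camera call takes 0.05 s, during which the arm holds its last target.

## Task

Clear the work board: sweep the four wood offcuts (block, stub, wedge and round) along it and off its side into the empty scrap tray, pushing them with the fingers and not picking any of them up. Leave the plane, the spool clamp, the finished bridge and everything else where they are.

Things in the scene. Friction and masses are not known exactly. Their poses are not given: they have to be found in the camera images.
- board: raised work board, plywood faced with brown cork, 280 mm (its x) by 340 mm (its y), fixed, flat top 60 mm above the bench; origin under its centre at bench level; stop strip 14 mm wide, 12 mm high along its far edge (+x); short sides (y = -170 and +170 mm) open, a tray close against each. Tools and bridge stand within 35 mm of its line x = 0; offcuts lie in the strips either side, centred 70 to 92 mm from it
- scrap_tray: the scrap tray: the empty, undivided open grey plastic tray, fixed, standing on the bench against one of the board's two short sides (either one), 260 mm (its x) by 130 mm (its y) by 50 mm high, walls and floor 4 mm, so its rim is 10 mm below the board's top and 1 mm from the board's side; it may be offset up to 30 mm along that side; origin under its centre at bench level, axes parallel to the board's
- fittings_tray: the tray against the opposite side of the board: same grey plastic and same size but divided into eight compartments holding new pegs and end buttons; fixed, leave alone; origin under its centre, axes parallel to the board's
- block_mid (a point): offcut to sweep: pale maple block 50 x 28 x 16 mm, about 16 g, lying flat on the board, turned any way; this point is its centre, half-way up; x along its 50 mm
- stub_mid (a point): offcut to sweep: dark ebony stub 42 x 24 x 12 mm, about 13 g, lying flat on the board, turned any way; this point is its centre, half-way up; x along its 42 mm
- wedge_mid (a point): offcut to sweep: pale tapered wedge 48 mm long, 30 mm wide at one end and 14 mm at the other, 17 mm thick, about 12 g, lying flat on the board, turned any way; this point is its centre, half-way up; x along its length towards the narrow end
- round_mid (a point): offcut to sweep: dark ebony dowel end, a disc 32 mm across and 14 mm thick, about 12 g, lying flat on the board, turned any way; this point is its centre, half-way up
- plane_mid (a point): brass finger plane 60 mm long, 24 mm wide, about 34 mm high with its blade, loose, standing on the board's middle strip, long axis across the board's x; leave alone; this point is 13 mm above its sole; x along its length, z up
- clamp_mid (a point): wooden spool clamp, loose, standing upright on the board's middle strip: two discs 32 mm across on a screw with a brass wing nut, 49 mm high; easily knocked over, leave alone; this point is on its axis 25 mm above its foot, z up
- bridge_mid (a point): finished viola bridge of pale maple, 48 mm wide (its y), 39 mm high (its x), 8 mm thick, with two feet and cut-outs, loose, lying flat on the board's middle strip; good work, not scrap, leave alone; this point is its centre, z up
- glue_bottle: white glue bottle, 44 mm across and 125 mm high, upright on the bench beyond the board; leave alone; origin at the centre of its foot
- varnish_jar: amber varnish jar, 54 mm across and 70 mm high, upright on the bench beyond the board; leave alone; origin at the centre of its foot
- screwdriver: black-handled screwdriver 190 mm long lying on the bench on the robot side of the board; leave alone; origin under its middle, x along it towards the blade
- mallet: round-headed wooden mallet, 215 mm long, lying on the bench to the left of the board; leave alone; origin on the bench under its handle, x along it towards the head

How it is judged:
By the outcome, as a careful person would: the job done as asked, in the order asked, and still so for the second after the job is handed in, with the robot touching nothing.
It also fails if it takes over 72 s, if anything falls off the work surface, if the arm or the gripper's body presses on something with over 40 N, if the wrist force passes 120 N, or if a joint passes its speed limit or range.

## Working session

There is one attempt and no reset: what is moved stays moved. The work goes in short steps, Python scripts to look and compute and a tool call to move; the robot and the scene stay as the last step left them, time stands still between calls to the robot, and variables do not carry over. Pictures are saved under pics/ and viewed, and the job is handed in when it is done.

Besides the shell and the picture viewer there is one more tool, called after "Call:" by a JSON object that holds its "method" and its "body". arm_command: Moves the arm, as the interface text tells. Its arguments: {"type":"object","properties":{"targets":{"type":"array"},"squeeze":{"type":"number"}},"required":["targets"]}

```bash
ls; mkdir -p pics; python3 - <<'E'
from station import *
import cv2,numpy as np
for n in ["top","side"]:
    p,d=grab_frame(n); np.savez(f"{n}0.npz",p=p,d=d); cv2.imwrite(f"pics/{n}0.png",cv2.resize(p[:,:,::-1],(800,600),interpolation=cv2.INTER_CUBIC))
    c=camera_params(n); print(n,c)
print(get_state())
E
```

```text
pics
top {'mtx': array([[474.8188953 ,   0.        , 256.06217683],
       [  0.        , 474.8188953 , 185.2267466 ],
       [  0.        ,   0.        ,   1.        ]]), 'eye': array([0.36224712, 0.10275837, 1.31724421]), 'orientation': array([-2.99429204,  0.0165199 , -1.58854129])}
side {'mtx': array([[371.68327374,   0.        , 248.68271612],
       [  0.        , 371.68327374, 191.54299842],
       [  0.        ,   0.        ,   1.        ]]), 'eye': array([0.11136745, 0.59331097, 0.85087056]), 'orientation': array([-2.44143222, -0.01863635, -2.39213871])}
{'t': 0.1, 'q': array([-8.99883890e-01,  3.59296894e-01,  1.11860677e-02, -2.77587655e-04,
       -1.22409648e+00, -2.88083579e-01]), 'qd': array([ 0.00236664, -0.00161222,  0.00213384,  0.00381845, -0.00031821,
        0.00058021]), 'joint_efforts': array([-1.37335312e-03, -5.84163773e+01,  2.93752527e+01,  7.01563731e+00,
        1.01643489e-02, -5.65713526e-05]), 'eef_pos': array([ 0.25206849, -0.62599494,  0.40384914]), 'ee_rot': array([ 3.14016568e+00, -1.50698657e-04, -2.75885820e+00]), 'force': array([0.11209569, 0.15594438, 0.29135592]), 'moment': array([0.00382061, 0.01371927, 0.02652651]), 'width': 0.08786339066906601}
```

View pics/top0.png

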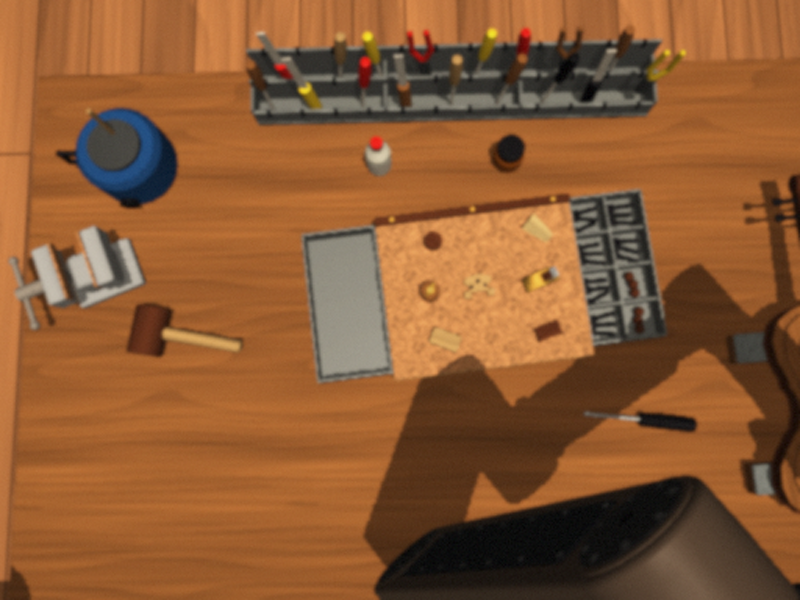

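View pics/side0.png

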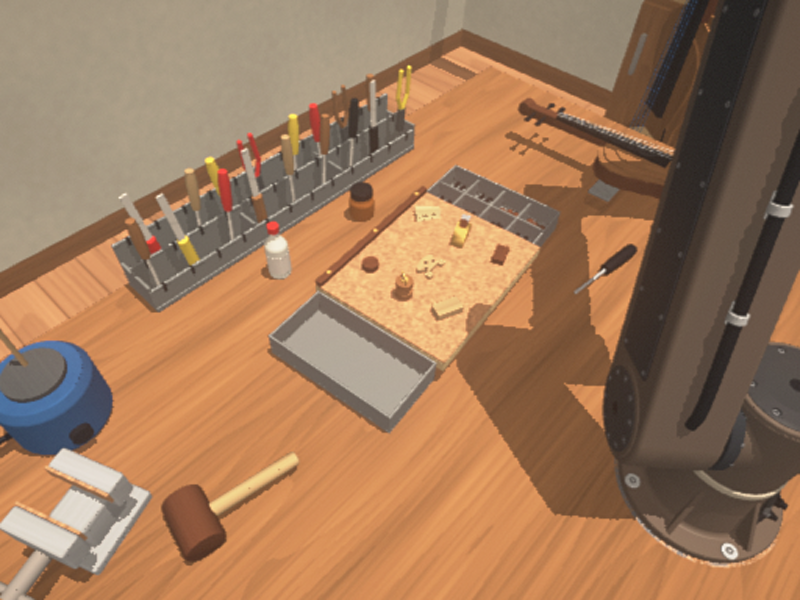

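The scrap tray is on the left (800 px view, about 347,305) and the divided tray on the right (620,268). The far strip holds the round (432,241) and the wedge (538,228). The near strip holds the block (445,338) and the stub (547,330). The clamp (429,291), bridge (478,286) and plane (541,279) stand in the middle. Next I'll segment and measure.

```bash
cat > h.py <<'E'
import numpy as np,cv2
from scipy.spatial.transform import Rotation as R
def back(c,u,v,z):
    Rm=R.from_euler('xyz',c["orientation"]).as_matrix()
    K=c["mtx"];r=Rm@np.array([(u-K[0,2])/K[0,0],(v-K[1,2])/K[1,1],1.]);return c["eye"]+r*(z-c["eye"][2])/r[2]
def cloud(c,d):
    K=c["mtx"];Rm=R.from_euler('xyz',c["orientation"]).as_matrix()
    v,u=np.indices(d.shape);P=np.stack([(u-K[0,2])/K[0,0]*d,(v-K[1,2])/K[1,1]*d,d],-1)
    return P@Rm.T+c["eye"]
E
python3 - <<'E'
from station import *
from h import *
z=np.load("top0.npz");c=camera_params("top")
P=cloud(c,z['d'])
s=.64
for n,x,y,h in [("round",432,241,.074),("wedge",538,228,.077),("block",445,338,.076),("stub",547,330,.072),("clampfoot",429,293,.1),("bridge",478,286,.068),("plane",541,279,.09),("bFL",375,224,.072),("bFR",568,196,.072),("bNR",594,354,.06),("bNL",395,378,.06),("tFL",303,234,.05),("tNL",319,381,.05),("tNR",391,373,.05),("tFR",374,228,.05)]:
    u,v=x*s,y*s
    print(n,back(c,u,v,h).round(4),P[int(v),int(u)].round(4))
crop=z['p'][110:260,180:440]
cv2.imwrite("pics/crop.png",cv2.resize(crop[:,:,::-1],None,fx=3,fy=3,interpolation=cv2.INTER_CUBIC))
# height map crop
H=P[110:260,180:440,2];cv2.imwrite("pics/h.png",cv2.resize(np.clip((H-.03)/.09*255,0,255).astype('uint8'),None,fx=3,fy=3,interpolation=0))
E
```

```text
round [0.6296 0.064  0.074 ] [0.6304 0.0653 0.0737]
wedge [ 0.6478 -0.1171  0.077 ] [ 0.6508 -0.1168  0.075 ]
block [0.4631 0.0463 0.076 ] [0.4641 0.0483 0.0741]
stub [ 0.4736 -0.1252  0.072 ] [ 0.4742 -0.1252  0.071 ]
clampfoot [0.5362 0.0719 0.1   ] [0.5364 0.0735 0.1084]
bridge [ 0.5512 -0.0125  0.068 ] [ 0.5511 -0.0099  0.0693]
plane [ 0.5575 -0.1159  0.09  ] [ 0.5592 -0.1155  0.0889]
bFL [0.662  0.1612 0.072 ] [0.6638 0.1613 0.0688]
bFR [ 0.7042 -0.1721  0.072 ] [ 0.7063 -0.1714  0.0689]
bNR [ 0.4326 -0.2044  0.06  ] [ 0.4341 -0.2042  0.0593]
bNL [0.3986 0.1315 0.06  ] [ 0.4029  0.135  -0.0007]
tFL [0.6521 0.2885 0.05  ] [ 0.666   0.2986 -0.0007]
tNL [0.3961 0.2609 0.05  ] [0.3983 0.2611 0.0518]
tNR [0.4074 0.1384 0.05  ] [0.4094 0.139  0.0475]
tFR [0.6602 0.1641 0.05  ] [0.6635 0.1652 0.0471]
```

View pics/crop.png

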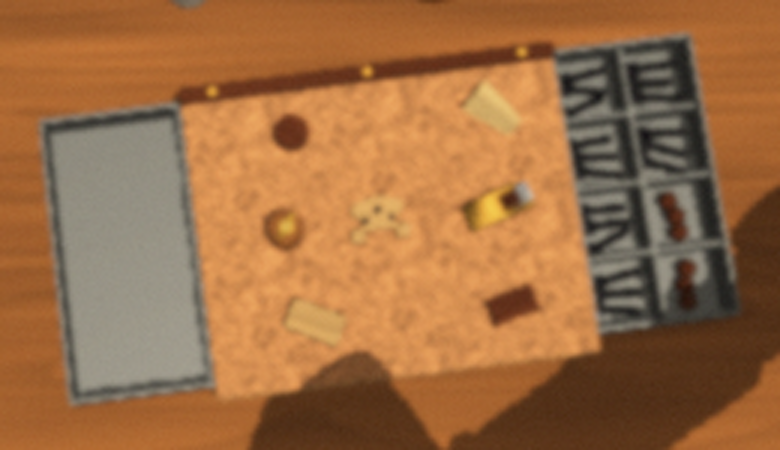

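View pics/h.png

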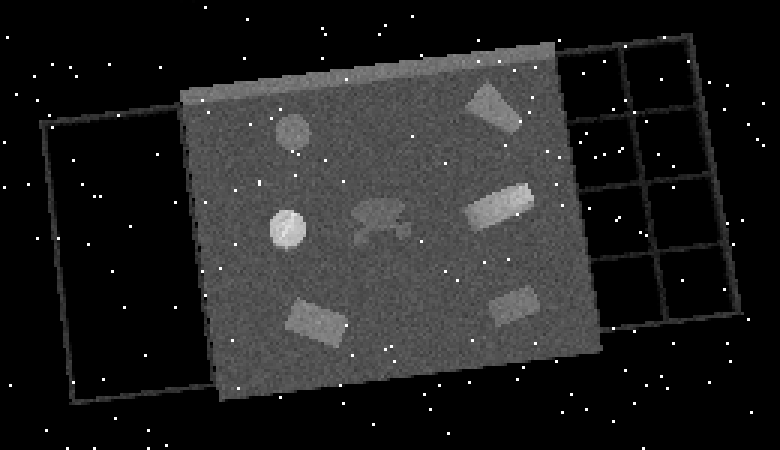

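```bash
cat >> h.py <<'E'
def rect(P2):
    return cv2.minAreaRect((P2*1000).astype(np.float32))
def segs(c,d):
    P=cloud(c,cv2.medianBlur(d,3)); m=((P[...,2]>.0665)&(P[...,2]<.12)&(P[...,0]>.35)&(P[...,0]<.75)&(abs(P[...,1])<.25)).astype(np.uint8)
    n,l,st,ce=cv2.connectedComponentsWithStats(m)
    for i in range(1,n):
        if st[i,4]>40:
            q=P[l==i]; r=rect(q[:,:2]); yield r,np.median(q[:,2]),st[i,4],q
E
python3 - <<'E'
from station import *
from h import *
z=np.load("top0.npz");c=camera_params("top")
P=cloud(c,cv2.medianBlur(z['d'],3))
m=(P[...,2]>.055)&(P[...,0]>.35)&(P[...,0]<.75)&(abs(P[...,1])<.22)
n,l,st,ce=cv2.connectedComponentsWithStats(m.astype(np.uint8));i=1+np.argmax(st[1:,4]);b=P[l==i]
r=rect(b[:,:2]);print("board",r,np.median(b[:,2]))
cen=np.array(r[0]);a=np.deg2rad(r[2]); a=(a+np.pi/4)%(np.pi/2)-np.pi/4;print("yaw",a)
B=np.array([[np.cos(a),-np.sin(a)],[np.sin(a),np.cos(a)]])
for r,h,k,q in segs(c,z['d']): print("brd-frame",((np.array(r[0])-cen)@B).round(1),np.array(r[0]).round(1),np.round(r[1],1),round(r[2],1),h.round(4),k,"yrange",((q[:,:2]*1000-cen)@B)[:,1].min().round(),((q[:,:2]*1000-cen)@B)[:,1].max().round())
m=(P[...,2]>.06)&(P[...,0]>.69)&(abs(P[...,1])<.25)&(P[...,0]<.8)
n,l,st,ce=cv2.connectedComponentsWithStats(m.astype(np.uint8))
for i in range(1,n):
    if st[i,4]>40:q=P[l==i];print("bench obj",((q[:,:2].min(0)*1000-cen)@B).round(),((q[:,:2].max(0)*1000-cen)@B).round(),q[:,2].max())
E
```

```text
board ((553.6784057617188, -21.460311889648438), (280.72003173828125, 340.1940612792969), 6.268974304199219) 0.05902260944161153
yaw 0.10941424233119701
brd-frame [132.2   0.5] [685.   -6.5] [ 15.3 337.7] 6.2 0.07 656 yrange -168.0 169.0
brd-frame [  81.6 -107. ] [ 646.5 -118.9] [47.3 28.5] 44.0 0.0754 159 yrange -128.0 -85.0
brd-frame [86.8 74.4] [631.8  62. ] [30.2 28.8] 42.1 0.0724 109 yrange 61.0 89.0
brd-frame [ -4.4 -96.5] [ 559.8 -117.8] [25.2 57.6] 21.7 0.0834 217 yrange -126.0 -68.0
brd-frame [ 4.8 13.7] [557.   -7.3] [24.8 53.7] 33.7 0.0672 75 yrange -14.0 33.0
brd-frame [-1.5 91.3] [542.2  69.1] [28.8 29.1] 88.9 0.0967 131 yrange 76.0 106.0
brd-frame [-91.7 -97.8] [ 473.2 -128.7] [23.7 41.9] 20.6 0.0704 139 yrange -119.0 -77.0
brd-frame [-84.5  76.4] [461.4  45.2] [49.9 28.4] 67.9 0.0747 206 yrange 50.0 103.0
bench obj [231. 132.] [266. 169.] 0.12491139685346164
bench obj [ 208. -105.] [241. -61.] 0.0715368791862172
bench obj [ 119. -168.] [155. -10.] 0.07309127690019013
```

Every piece segments cleanly. The board is centred at (553.7, -21.5) mm with yaw 0.109, and its fitted size matches the spec to within 1 mm. I'll sweep each piece along board +y, doing the ones nearest the scrap tray first. The pusher is the nearly closed gripper with the jaws across the push. First move: behind the block.

Call:
{"method": "arm_command", "body": {"targets": [[[0, 0, 0.14], [16, 46, 0], 0.89], [[0, 0, 0.14], [16, 46, 0], 0.89], [[0, 0, 0.14], [16, 46, 0], 0.89], [[0, 0, 0.14], [16, 46, 0], 0.89], [[0, 0, 0.14], [16, 46, 0], 0.89], [[0, 0, 0.14], [16, 46, 0], 0.89], [[0, 0, 0.14], [16, 46, 0], 0.89], [[0, 0, 0.14], [16, 46, 0], 0.89]], "squeeze": 20}}

```text
t: 0.9
eef_pos: [0.3801, -0.2563, 0.4046]
ee_rot: [-3.141, 0.0, -1.633]
force: [1.3, -0.0, 0.3]
width: 0.0293
```

Call:
{"method": "arm_command", "body": {"targets": [[[0, 0, 0.09], [14, 43, -10], 0.89], [[0, 0, 0.087], [14, 43, -10], 0.89], [[0, 0, 0], [14, 43, -20], 0.89], [[0, 0, 0], [14, 43, -20], 0.89], [[0, 0, 0], [15, 43, -20], 0.89], [[0, 0, 0], [15, 43, -20], 0.89], [[0, 0, 0], [0, 0, 0], 0.89]]}}

```text
t: 1.6
eef_pos: [0.4669, 0.0036, 0.3023]
ee_rot: [3.139, -0.001, -1.458]
force: [-0.6, -0.3, 0.2]
width: 0.0096
```

Call:
{"method": "arm_command", "body": {"targets": [[[0, 0, 0], [0, -3, -25], 0.89], [[0, 0, 0], [0, 0, -20], 0.89], [[0, 0, 0], [0, 0, -10], 0.89], [[0, 0, 0], [0, 0, -4], 0.89], [[0, 0, 0], [0, 0, 0], 0.89]]}}

```text
t: 2.1
eef_pos: [0.4662, -0.0033, 0.2457]
ee_rot: [3.141, -0.0, -1.462]
force: [0.2, -0.5, 0.3]
width: 0.0095
```

```bash
cat > look.py <<'E'
import sys
from station import *
from h import *
tag=sys.argv[1]
s=get_state();print(s['t'],s['eef_pos'].round(4),s['force'].round(1))
for n in sys.argv[2:]:
    p,d=grab_frame(n)
    if n=='top': cp=p[100:265,180:440]
    elif n=='side': cp=p[90:290,160:370]
    else: cp=p
    f=780/cp.shape[1];f=min(f,590/cp.shape[0])
    cv2.imwrite(f"pics/{n}{tag}.png",cv2.resize(cp[:,:,::-1],None,fx=f,fy=f,interpolation=cv2.INTER_CUBIC))
    if n=='top':
        c=camera_params("top");cen=np.array([553.7,-21.5]);a=.1094
        B=np.array([[np.cos(a),-np.sin(a)],[np.sin(a),np.cos(a)]])
        for r,h,k,q in segs(c,d):
            b=(q[:,:2]*1000-cen)@B;print("brd c",((np.array(r[0])-cen)@B).round(1),"min",b.min(0).round(),"max",b.max(0).round(),"h",h.round(3),"n",k)
E
python3 look.py 1 side top
```

```text
2.1 [ 0.4662 -0.0033  0.2457] [ 0.2 -0.5  0.3]
brd c [132.2   0.9] min [ 125. -168.] max [140. 170.] h 0.07 n 644
brd c [  81.6 -107. ] min [  62. -128.] max [107. -84.] h 0.075 n 159
brd c [87.4 74.9] min [72. 61.] max [102.  89.] h 0.073 n 108
brd c [  -0.7 -107.7] min [ -16. -126.] max [ 14. -89.] h 0.088 n 108
brd c [-2.9 91.6] min [-19.  77.] max [ 14. 106.] h 0.097 n 128
brd c [-91.3 -96.4] min [-105. -118.] max [-76. -77.] h 0.071 n 118
```

View pics/side1.png

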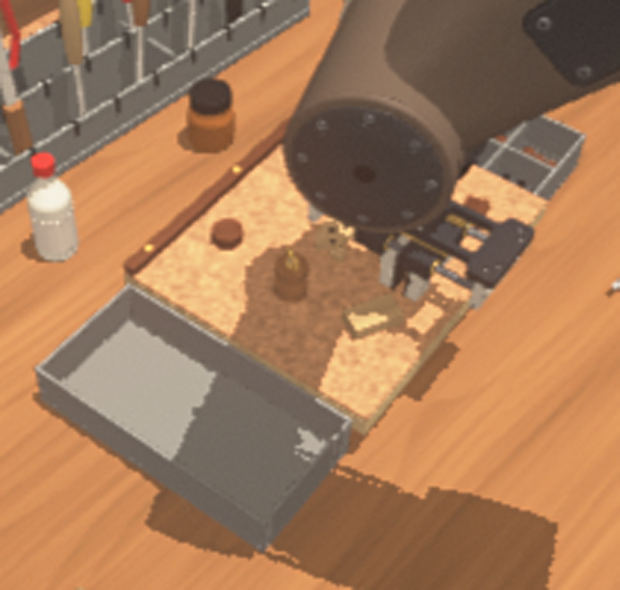

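View wrist.

The side view shows the gripper behind the block (370,318 in the crop). The clamp (290,275) is undisturbed. I want a closer look at the fingers.

```bash
python3 look.py 1 wrist
```

```text
2.2 [ 0.4665 -0.0032  0.2464] [ 0.4 -0.6  0.2]
```

View pics/wrist1.png

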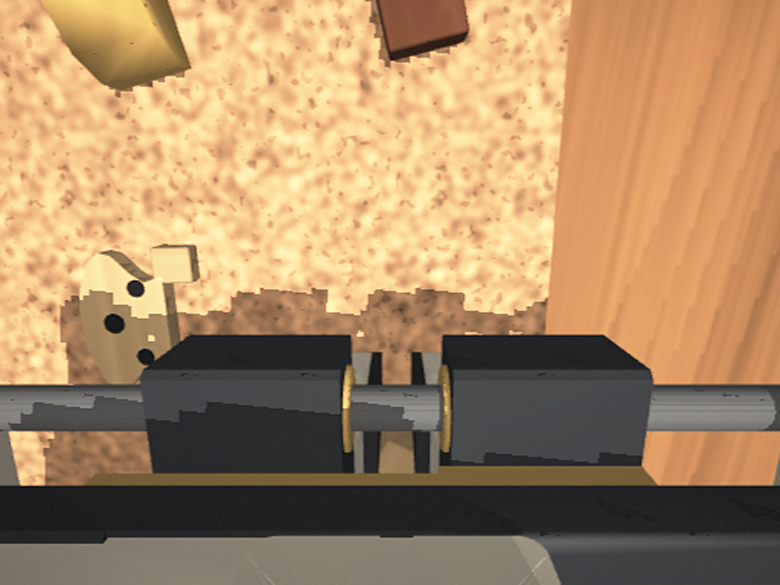

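Call:
{"method": "arm_command", "body": {"targets": [[[0, 0, 0], [0, 0, -4], 0.89], [[0, 0, 0], [-0.9, 8, 0], 0.89], [[0, 0, 0], [-1.1, 10, 0], 0.89], [[0, 0, 0], [-1.1, 10, 0], 0.89], [[0, 0, 0], [-1.1, 10, 0], 0.89], [[0, 0, 0], [-1.1, 10, 0], 0.89], [[0, 0, 0], [-1.1, 10, 0], 0.89], [[0, 0, 0], [0, 0, 0], 0.89]]}}

```text
t: 3.05
eef_pos: [0.4597, 0.0562, 0.2418]
ee_rot: [-3.141, 0.0, -1.46]
force: [-0.1, -1.1, -0.6]
width: 0.0095
```

```bash
python3 look.py 2 side
```

```text
3.05 [0.4597 0.0562 0.2418] [-0.1 -1.1 -0.6]
```

View pics/side2.png

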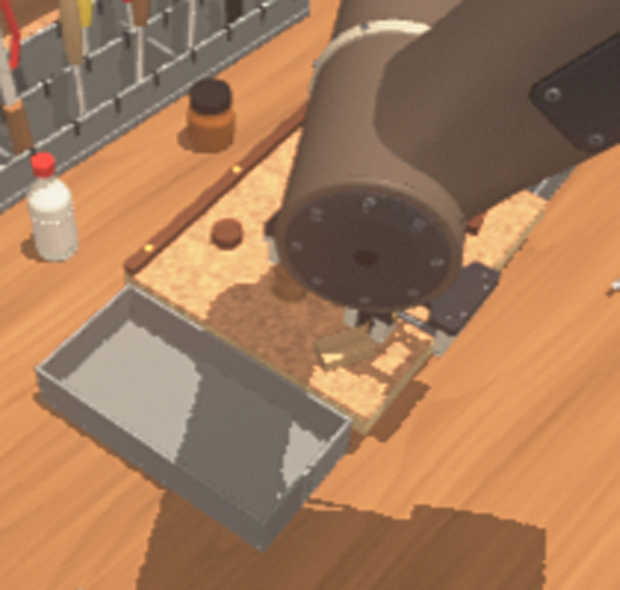

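The block is moving ahead of the fingers (350,345) and swinging broadside, still in its lane. Continuing.

Call:
{"method": "arm_command", "body": {"targets": [[[0, 0, 0], [-1.1, 10, 0], 0.89], [[0, 0, 0], [-1.1, 10, 0], 0.89], [[0, 0, 0], [-1.1, 10, 0], 0.89], [[0, 0, 0], [-1.1, 10, 0], 0.89], [[0, 0, 0], [0, 0, 0], 0.89]]}}

```text
t: 3.6
eef_pos: [0.4554, 0.0962, 0.2418]
ee_rot: [-3.141, 0.0, -1.46]
force: [0.3, 0.6, -0.3]
width: 0.0094
```

```bash
python3 look.py 3 side
```

```text
3.6 [0.4554 0.0962 0.2418] [ 0.3  0.6 -0.3]
```

View pics/side3.png

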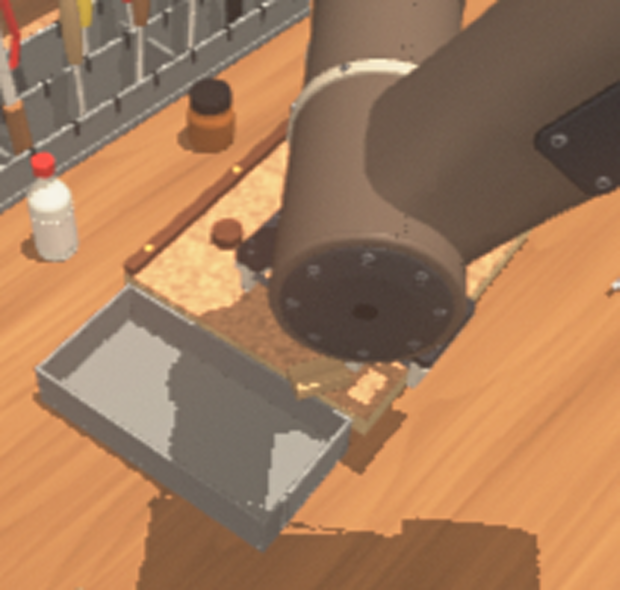

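The block's leading end is over the edge (300,380). Continuing off the board.

Call:
{"method": "arm_command", "body": {"targets": [[[0, 0, 0], [-1.1, 10, 0], 0.89], [[0, 0, 0], [-1.1, 10, 0], 0.89], [[0, 0, 0], [-1.1, 10, 0], 0.89], [[0, 0, 0], [-1.1, 10, 0], 0.89], [[0, 0, 0], [-1.1, 10, 0], 0.89], [[0, 0, 0], [-1.1, 10, 0], 0.89], [[0, 0, 0], [0, 0, 0], 0.89]]}}

```text
t: 4.35
eef_pos: [0.4488, 0.1562, 0.2417]
ee_rot: [-3.141, 0.0, -1.46]
force: [-0.3, -0.4, 0.3]
width: 0.0093
```

```bash
python3 look.py 4 side
```

```text
4.35 [0.4488 0.1562 0.2417] [-0.3 -0.4  0.3]
```

View pics/side4.png

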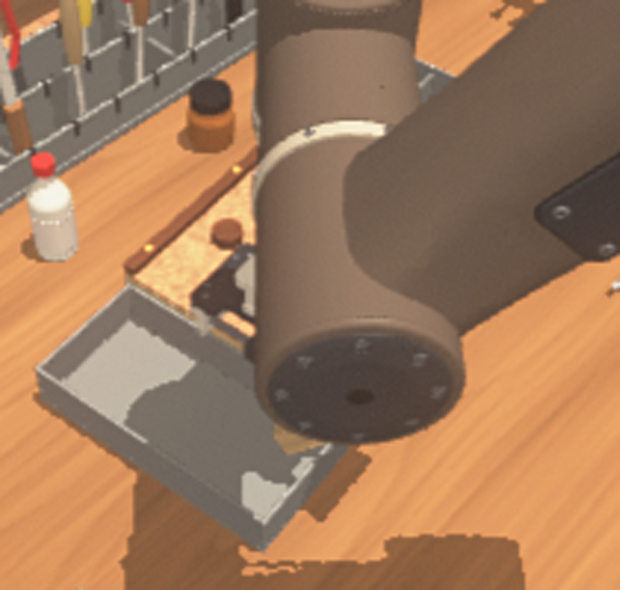

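Call:
{"method": "arm_command", "body": {"targets": [[[0, 0, 0], [0, 0, 30], 0.89], [[0, 0, 0], [0, 0, 30], 0.89], [[0, 0, 0], [4, -45, 5], 0.89], [[0, 0, 0], [4, -47, 0], 0.89], [[0, 0, 0], [4, -47, 0], 0.89], [[0, 0, 0], [4, -47, 0], 0.89], [[0, 0, 0], [5, -47, 0], 0.89], [[0, 0, 0], [4, -47, 0], 0.89]]}}

```text
t: 5.2
eef_pos: [0.4733, -0.1272, 0.3069]
ee_rot: [-3.141, 0.0, -1.462]
force: [0.8, 0.6, 0.7]
width: 0.0098
```

Call:
{"method": "arm_command", "body": {"targets": [[[0, 0, 0], [5, -47, 0], 0.89], [[0, 0, 0], [0, 0, -25], 0.89], [[0, 0, 0], [0, 0, -20], 0.89], [[0, 0, 0], [0, 0, -10], 0.89], [[0, 0, 0], [0, 0, 0], 0.89]]}}

```text
t: 5.7
eef_pos: [0.4781, -0.1722, 0.2504]
ee_rot: [3.139, 0.0, -1.462]
force: [-0.0, 0.3, 0.0]
width: 0.0097
```

```bash
python3 look.py 5 side top
```

```text
5.7 [ 0.4781 -0.1722  0.2504] [-0.   0.3  0. ]
brd c [132.4   0.6] min [ 125. -168.] max [140. 169.] h 0.07 n 633
brd c [  82.  -107.9] min [  63. -128.] max [106. -82.] h 0.075 n 160
brd c [87.2 74.9] min [72. 61.] max [103.  89.] h 0.073 n 111
```

View pics/side5.png

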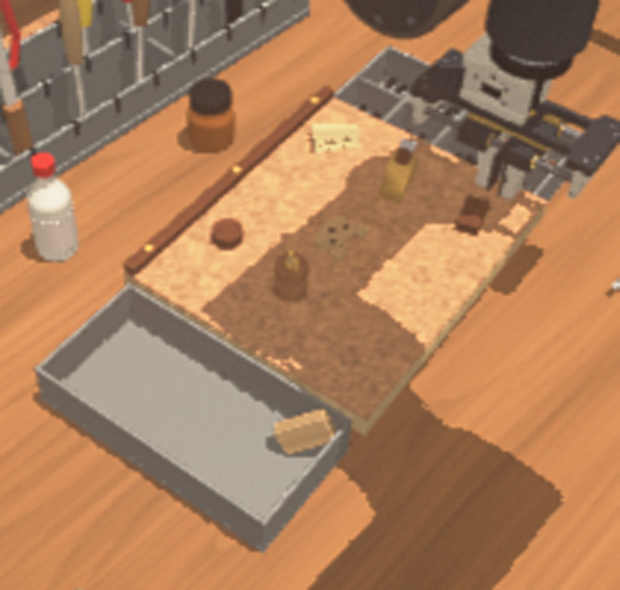

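View pics/top5.png

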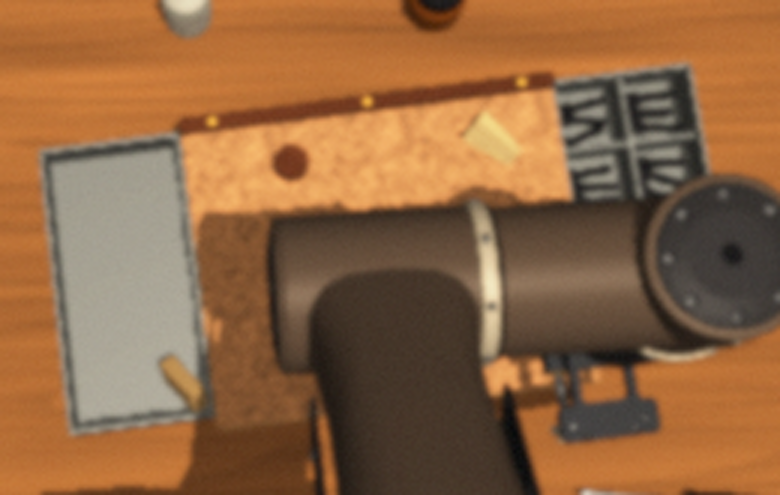

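The block is in the scrap tray (300,432), and the clamp, bridge and plane are unmoved. The fingers are lined up behind the stub (473,212). Now I push the stub.

Call:
{"method": "arm_command", "body": {"targets": [[[0, 0, 0], [0, 0, -8], 0.89], [[0, 0, 0], [-1, 10, 0], 0.89], [[0, 0, 0], [-1.1, 10, 0], 0.89], [[0, 0, 0], [-1.1, 10, 0], 0.89], [[0, 0, 0], [-1.1, 10, 0], 0.89], [[0, 0, 0], [-1.1, 10, 0], 0.89], [[0, 0, 0], [-1.1, 10, 0], 0.89], [[0, 0, 0], [-1.1, 10, 0], 0.89]]}}

```text
t: 6.6
eef_pos: [0.471, -0.1012, 0.2437]
ee_rot: [-3.141, 0.0, -1.461]
force: [0.2, 0.2, 0.2]
width: 0.0095
```

```bash
python3 look.py 6 side
```

```text
6.6 [ 0.471  -0.1012  0.2437] [0.2 0.2 0.2]
```

View pics/side6.png

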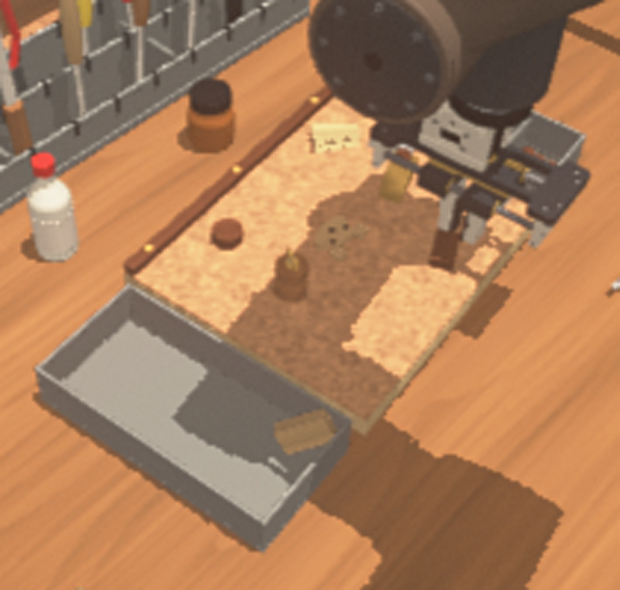

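```bash
cat > sd.py <<'E'
# board-frame height map from side camera
import sys
from station import *
from h import *
p,d=grab_frame("side");P=cloud(camera_params("side"),d)
cen=np.array([.5537,-.0215]);a=.1094
B=np.array([[np.cos(a),-np.sin(a)],[np.sin(a),np.cos(a)]])
b=(P[...,:2]-cen)@B*1000
im=np.full((300,340,3),40,np.uint8)  # rows: bx from +150 to -150 ; cols by -170..330 
im=np.full((600,800,3),30,np.uint8);s=1.9
ok=(P[...,2]<.135)&(P[...,2]>.0)&(d>0)
for (x,y),c,z in zip(b[ok],p[ok],P[ok][:,2]):
    u=int((200+y)*s)-40 if False else int((y+180)*1.45+10);v=int((150-x)*1.9+5)
    if 0<=u<798 and 0<=v<598: im[v:v+3,u:u+3]=c[::-1]
for y in range(-150,320,50): cv2.putText(im,str(y),(int((y+180)*1.45+10),590),0,.4,(255,255,255))
for x in range(-150,151,50): cv2.putText(im,str(x),(760,int((150-x)*1.9+5)),0,.4,(255,255,255))
cv2.imwrite(f"pics/sd{sys.argv[1]}.png",im)
s=get_state();print(s['t'],s['eef_pos'].round(4),((s['eef_pos'][:2]-cen)@B*1000).round(1))
E
python3 sd.py 6
```

```text
6.7 [ 0.471  -0.101   0.2438] [-90.9 -70. ]
```

View pics/sd6.png

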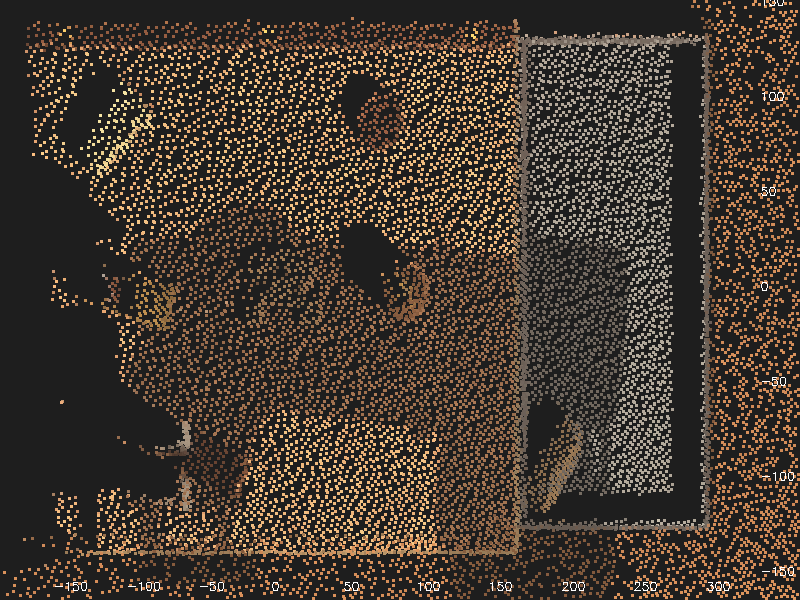

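The rectified map shows the stub flush against both fingers (by -58 to -20, bx about -95) and the block in the tray. Continuing the push.

Call:
{"method": "arm_command", "body": {"targets": [[[0, 0, 0], [-1.3, 12, -1.5], 0.89], [[0, 0, 0], [-1.3, 12, 0], 0.89], [[0, 0, 0], [-1.3, 12, 0], 0.89], [[0, 0, 0], [-1.3, 12, 0], 0.89], [[0, 0, 0], [-1.3, 12, 0], 0.89], [[0, 0, 0], [-1.3, 12, 0], 0.89], [[0, 0, 0], [-1.3, 12, 0], 0.89], [[0, 0, 0], [-1.3, 12, 0], 0.89]]}}

```text
t: 7.5
eef_pos: [0.4606, -0.0051, 0.2422]
ee_rot: [-3.141, 0.0, -1.462]
force: [-0.3, -0.2, 0.4]
width: 0.0094
```

```bash
python3 sd.py 7
```

```text
7.55 [ 0.4607 -0.0041  0.2423] [-90.6  27.4]
```

View pics/sd7.png

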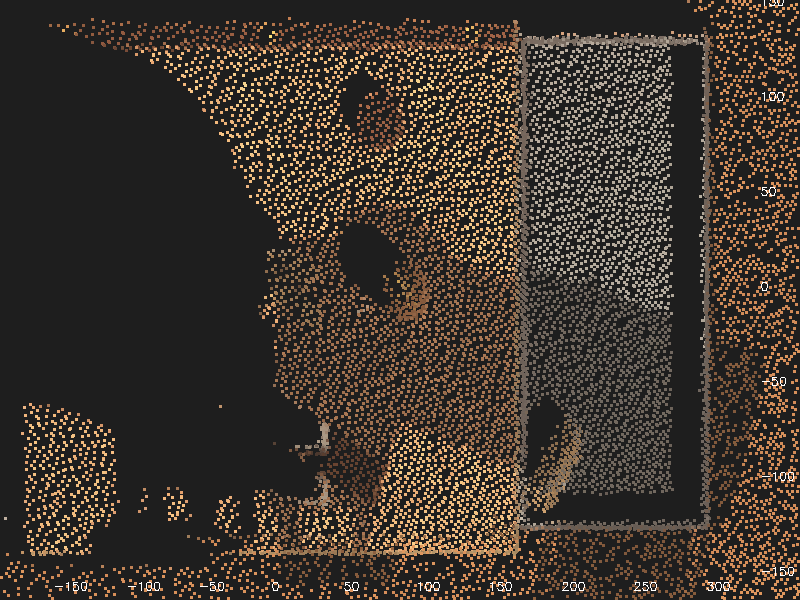

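Call:
{"method": "arm_command", "body": {"targets": [[[0, 0, 0], [-1.3, 12, 0], 0.89], [[0, 0, 0], [-1.3, 12, 0], 0.89], [[0, 0, 0], [-1.3, 12, 0], 0.89], [[0, 0, 0], [-1.3, 12, 0], 0.89], [[0, 0, 0], [-1.3, 12, 0], 0.89], [[0, 0, 0], [-1.3, 12, 0], 0.89], [[0, 0, 0], [-1.3, 12, 0], 0.89], [[0, 0, 0], [0, 0, 0], 0.89]]}}

```text
t: 8.35
eef_pos: [0.4517, 0.0793, 0.2422]
ee_rot: [-3.141, 0.0, -1.46]
force: [0.1, 0.1, -0.1]
width: 0.0094
```

Call:
{"method": "arm_command", "body": {"targets": [[[0, 0, 0], [-1.3, 12, 0], 0.89], [[0, 0, 0], [-1.3, 12, 0], 0.89], [[0, 0, 0], [-1.3, 12, 0], 0.89], [[0, 0, 0], [-1.3, 12, 0], 0.89], [[0, 0, 0], [-1.3, 12, 0], 0.89], [[0, 0, 0], [-1.3, 12, 0], 0.89], [[0, 0, 0], [0, 0, 0], 0.89]]}}

```text
t: 9.05
eef_pos: [0.4439, 0.1514, 0.2422]
ee_rot: [-3.141, 0.0, -1.46]
force: [-1.0, 0.2, -0.1]
width: 0.0098
```

```bash
python3 sd.py 8
```

```text
9.1 [0.4437 0.1508 0.2421] [-90.5 183.3]
```

View pics/sd8.png

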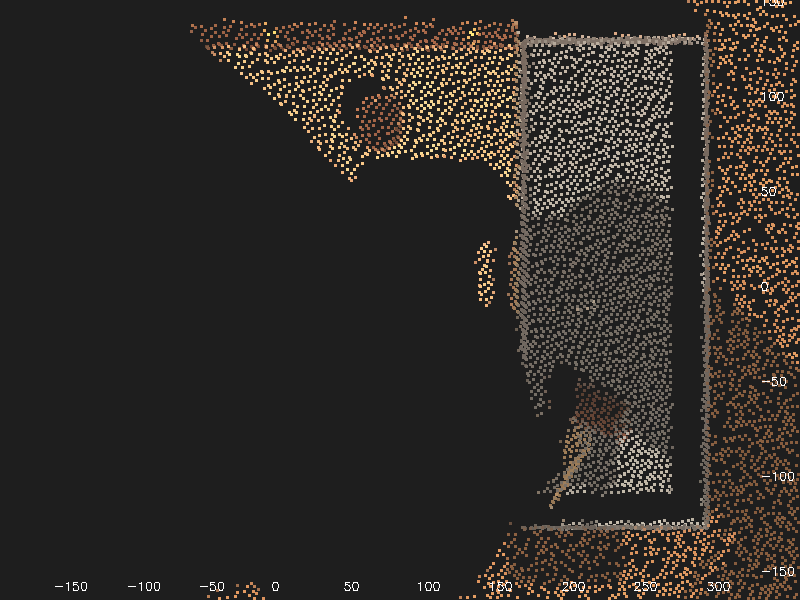

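The stub is in the tray (600,405 in the map). Next, the round: up, over, and down behind it.

Call:
{"method": "arm_command", "body": {"targets": [[[0, 0, 0], [0, 0, 40], 0.89], [[0, 0, 0], [0, 0, 40], 0.89], [[0, 0, 0], [38.5, -25, 0], 0.89], [[0, 0, 0], [38.5, -25, 0], 0.89], [[0, 0, 0], [38.5, -25, 0], 0.89], [[0, 0, 0], [38.5, -25, 0], 0.89], [[0, 0, 0], [38.5, -25, 0], 0.89], [[0, 0, 0], [0, 0, 0], 0.89]]}}

```text
t: 9.9
eef_pos: [0.6396, 0.0218, 0.3207]
ee_rot: [3.141, -0.001, -1.465]
force: [-0.0, -0.1, -1.0]
width: 0.0094
```

```bash
python3 sd.py 9; python3 look.py 9 side
```

```text
9.95 [0.6378 0.0227 0.3206] [88.4 34.8]
9.95 [0.6378 0.0227 0.3206] [-0.   0.3  0.1]
```

View pics/side9.png

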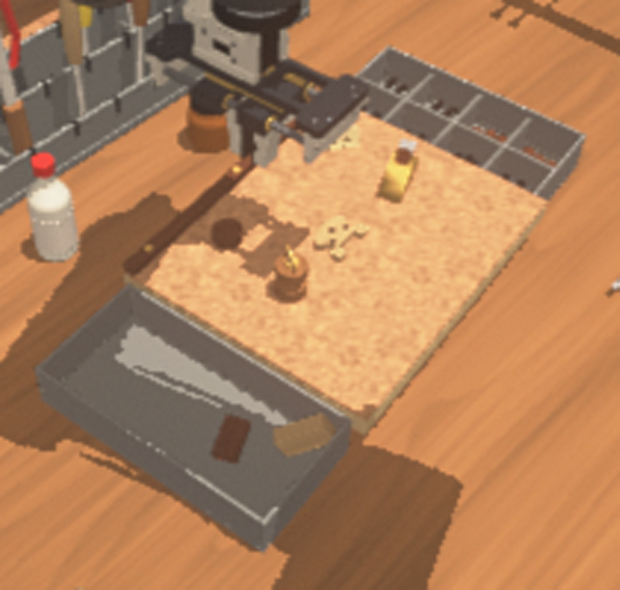

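The near strip is clear and both pieces lie flat in the tray (230,440 and 308,433). The round is at (228,234) and the tools stand untouched. Descending behind the round.

Call:
{"method": "arm_command", "body": {"targets": [[[0, 0, 0], [0, 0, -30], 0.89], [[0, 0, 0], [0, 0, -25], 0.89], [[0, 0, 0], [0, 0, -15], 0.89], [[0, 0, 0], [0, 0, -8], 0.89], [[0, 0, 0], [0, 0, 0], 0.89]]}}

```text
t: 10.5
eef_pos: [0.6355, 0.0253, 0.2435]
ee_rot: [3.14, -0.0, -1.461]
force: [0.5, -0.4, 1.2]
width: 0.0098
```

```bash
python3 sd.py 10
```

```text
10.55 [0.636  0.0253 0.2445] [86.9 37.5]
```

View pics/sd10.png

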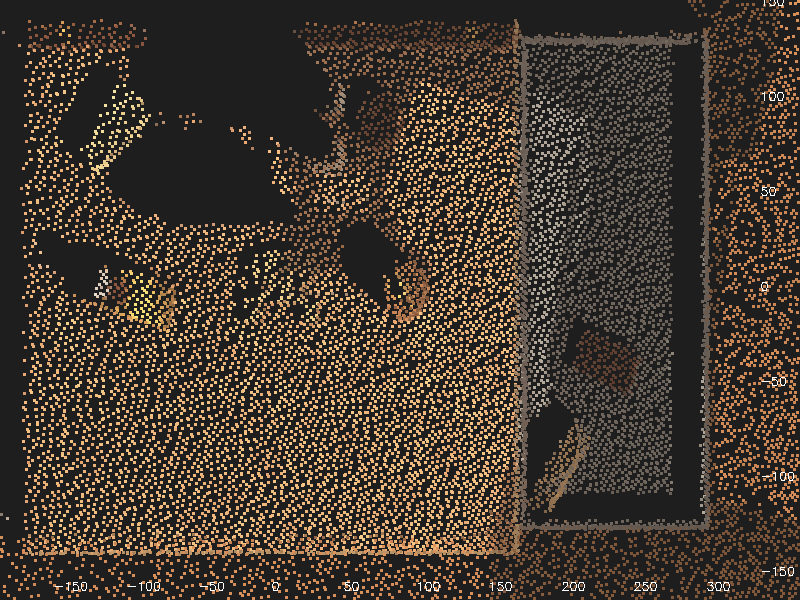

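Call:
{"method": "arm_command", "body": {"targets": [[[0, 0, 0], [0, 0, -2], 0.89], [[0, 0, 0], [-1.1, 10, 0], 0.89], [[0, 0, 0], [-1.1, 10, 0], 0.89], [[0, 0, 0], [-1.1, 10, 0], 0.89], [[0, 0, 0], [-1.1, 10, 0], 0.89], [[0, 0, 0], [-1.1, 10, 0], 0.89], [[0, 0, 0], [-1.1, 10, 0], 0.89], [[0, 0, 0], [0, 0, 0], 0.89]]}}

```text
t: 11.35
eef_pos: [0.6296, 0.0863, 0.2422]
ee_rot: [-3.141, 0.0, -1.46]
force: [0.0, 0.1, -0.5]
width: 0.0099
```

```bash
python3 sd.py 11
```

```text
11.4 [0.6296 0.0857 0.2421] [87.2 98.3]
```

View pics/sd11.png

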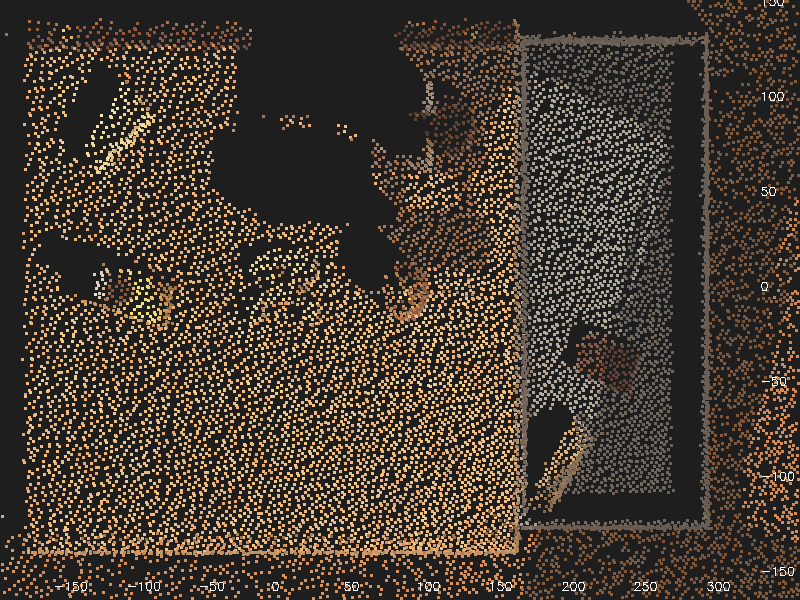

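The round (bx about 85, by 122) stays centred on the pusher. Pushing it over the edge.

Call:
{"method": "arm_command", "body": {"targets": [[[0, 0, 0], [-1.2, 11, 0], 0.89], [[0, 0, 0], [-1.2, 11, 0], 0.89], [[0, 0, 0], [-1.2, 11, 0], 0.89], [[0, 0, 0], [-1.2, 11, 0], 0.89], [[0, 0, 0], [-1.2, 11, 0], 0.89], [[0, 0, 0], [-1.2, 11, 0], 0.89], [[0, 0, 0], [-1.2, 11, 0], 0.89], [[0, 0, 0], [-1.2, 11, 0], 0.89]]}}

```text
t: 12.2
eef_pos: [0.62, 0.1739, 0.2422]
ee_rot: [3.142, -0.0, -1.462]
force: [0.5, -0.2, -0.5]
width: 0.0098
```

```bash
python3 sd.py 12
```

```text
12.25 [0.62   0.1752 0.2422] [ 87.4 188.3]
```

View pics/sd12.png

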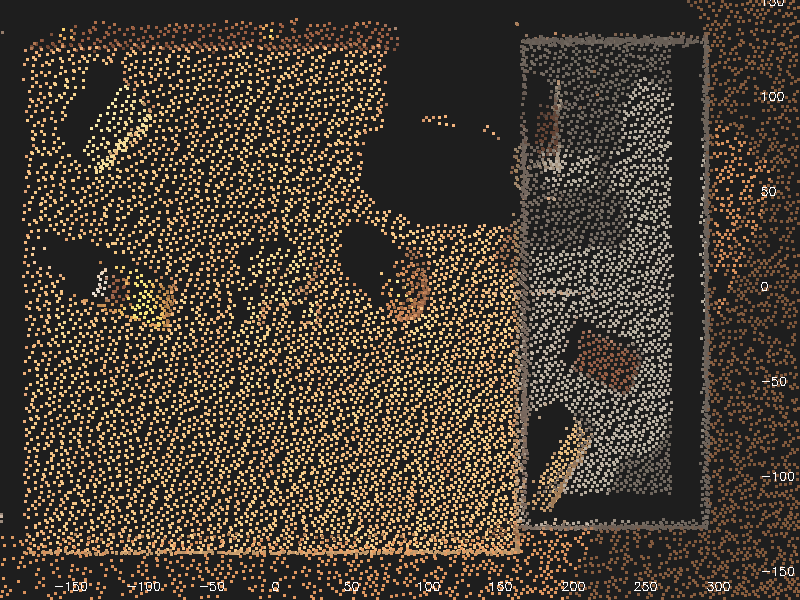

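Call:
{"method": "arm_command", "body": {"targets": [[[0, 0, 0], [0, 0, 35], 0.89], [[0, 0, 0], [0, 0, 35], 0.89], [[0, 0, 0], [4, -48, 0], 0.89], [[0, 0, 0], [4, -48, 0], 0.89], [[0, 0, 0], [4, -48, 0], 0.89], [[0, 0, 0], [4, -48, 0], 0.89], [[0, 0, 0], [5, -48, 0], 0.89], [[0, 0, 0], [5, -48, 0], 0.89]]}}

```text
t: 13.05
eef_pos: [0.646, -0.1168, 0.3124]
ee_rot: [-3.141, -0.0, -1.462]
force: [0.7, 0.9, 0.9]
width: 0.0099
```

Call:
{"method": "arm_command", "body": {"targets": [[[0, 0, 0], [5, -48, 0], 0.89], [[0, 0, 0], [0, 0, -15], 0.89], [[0, 0, 0], [0, 0, -25], 0.89], [[0, 0, 0], [0, 0, -15], 0.89], [[0, 0, 0], [0, 0, 0], 0.89]]}}

```text
t: 13.55
eef_pos: [0.6502, -0.1627, 0.2544]
ee_rot: [3.137, 0.001, -1.462]
force: [0.3, 0.6, -0.8]
width: 0.0095
```

```bash
python3 sd.py 13;python3 look.py 13 side
```

```text
13.6 [ 0.6509 -0.1627  0.2561] [  81.2 -150.9]
13.6 [ 0.6509 -0.1627  0.2561] [ 0.1 -0.5  0.3]
```

View pics/sd13.png

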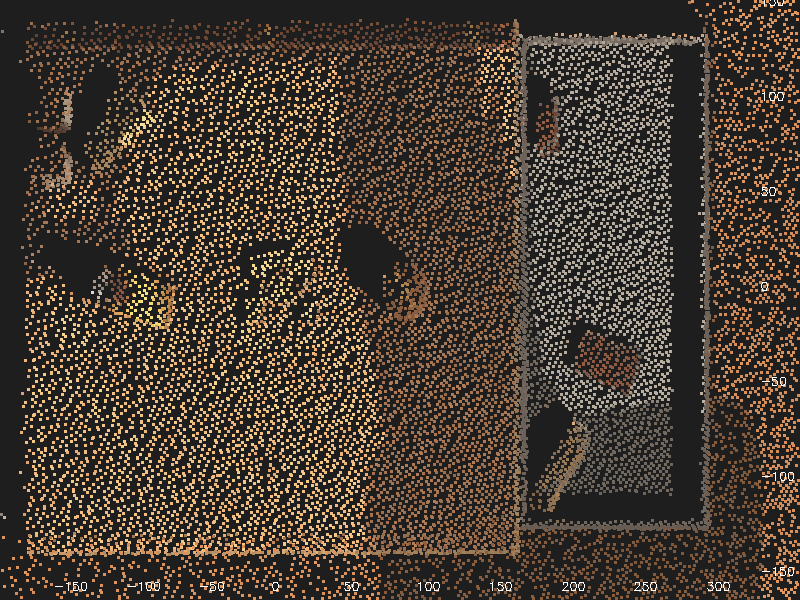

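View pics/side13.png

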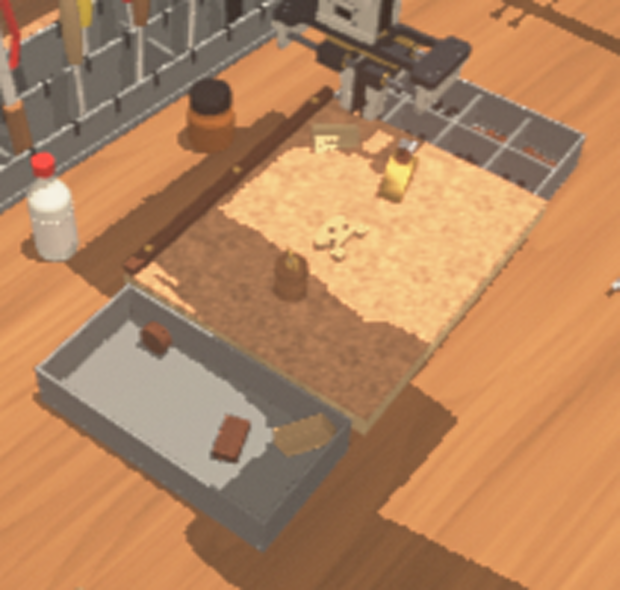

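The round is in the tray (155,338), and the fingers are behind the wedge (335,135). Lower and push.

Call:
{"method": "arm_command", "body": {"targets": [[[0, 0, 0], [0, 0, -9], 0.89], [[0, 0, 0], [0, 0, -4.5], 0.89], [[0, 0, 0], [-1.1, 10, 0], 0.89], [[0, 0, 0], [-1.1, 10, 0], 0.89], [[0, 0, 0], [-1.1, 10, 0], 0.89], [[0, 0, 0], [-1.1, 10, 0], 0.89], [[0, 0, 0], [-1.1, 10, 0], 0.89], [[0, 0, 0], [0, 0, 0], 0.89]]}}

```text
t: 14.45
eef_pos: [0.6456, -0.1116, 0.2439]
ee_rot: [-3.141, 0.0, -1.46]
force: [0.3, -0.1, -0.2]
width: 0.0096
```

```bash
python3 sd.py 14
```

```text
14.5 [ 0.6457 -0.1122  0.2439] [  81.5 -100.2]
```

View pics/sd14.png

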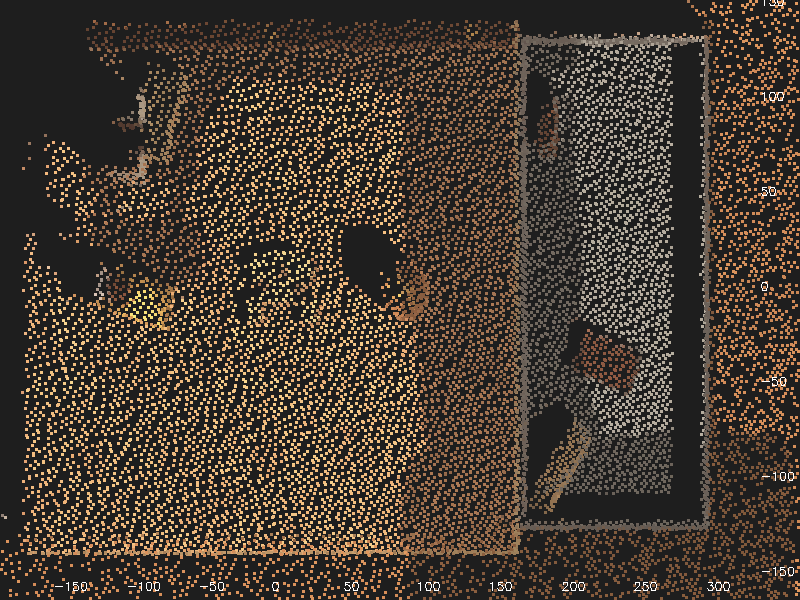

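The wedge is broadside and flush on the pusher, spanning bx 65 to 112. Continuing.

Call:
{"method": "arm_command", "body": {"targets": [[[0, 0, 0], [-1.3, 12, -1.5], 0.89], [[0, 0, 0], [-1.3, 12, 0], 0.89], [[0, 0, 0], [-1.3, 12, 0], 0.89], [[0, 0, 0], [-1.3, 12, 0], 0.89], [[0, 0, 0], [-1.3, 12, 0], 0.89], [[0, 0, 0], [-1.3, 12, 0], 0.89], [[0, 0, 0], [-1.3, 12, 0], 0.89], [[0, 0, 0], [-1.3, 12, 0], 0.89]]}}

```text
t: 15.3
eef_pos: [0.6351, -0.016, 0.2422]
ee_rot: [-3.142, -0.0, -1.462]
force: [0.3, -0.1, -0.1]
width: 0.0096
```

```bash
python3 sd.py 15
```

```text
15.35 [ 0.6351 -0.0147  0.2423] [81.6 -2.1]
```

View pics/sd15.png

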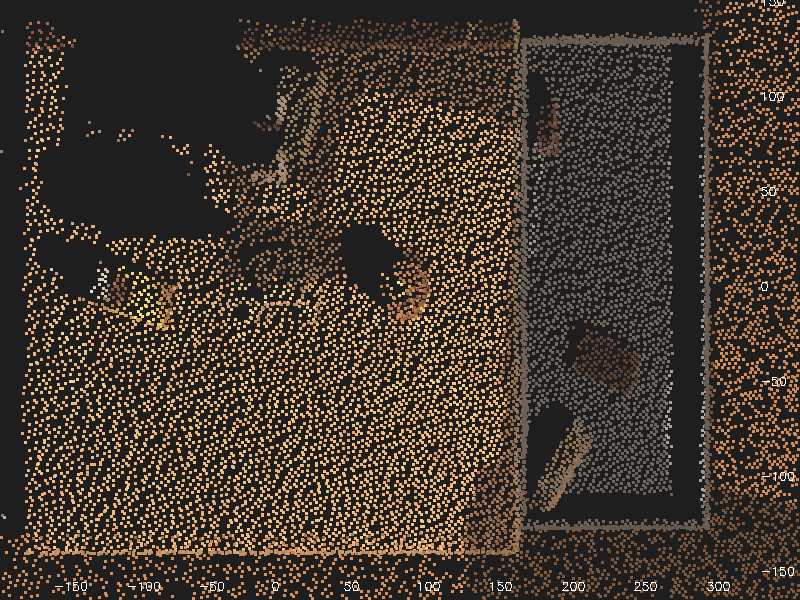

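Steady. Carrying on to the edge.

Call:
{"method": "arm_command", "body": {"targets": [[[0, 0, 0], [-1.3, 12, 0], 0.89], [[0, 0, 0], [-1.3, 12, 0], 0.89], [[0, 0, 0], [-1.3, 12, 0], 0.89], [[0, 0, 0], [-1.3, 12, 0], 0.89], [[0, 0, 0], [-1.3, 12, 0], 0.89], [[0, 0, 0], [-1.3, 12, 0], 0.89], [[0, 0, 0], [-1.3, 12, 0], 0.89], [[0, 0, 0], [-1.3, 12, 0], 0.89]]}}

```text
t: 16.15
eef_pos: [0.6247, 0.0799, 0.2421]
ee_rot: [3.142, -0.0, -1.462]
force: [0.2, 0.4, -0.5]
width: 0.01
```

```bash
python3 sd.py 16
```

```text
16.2 [0.6247 0.0813 0.2422] [81.8 94.4]
```

View pics/sd16.png

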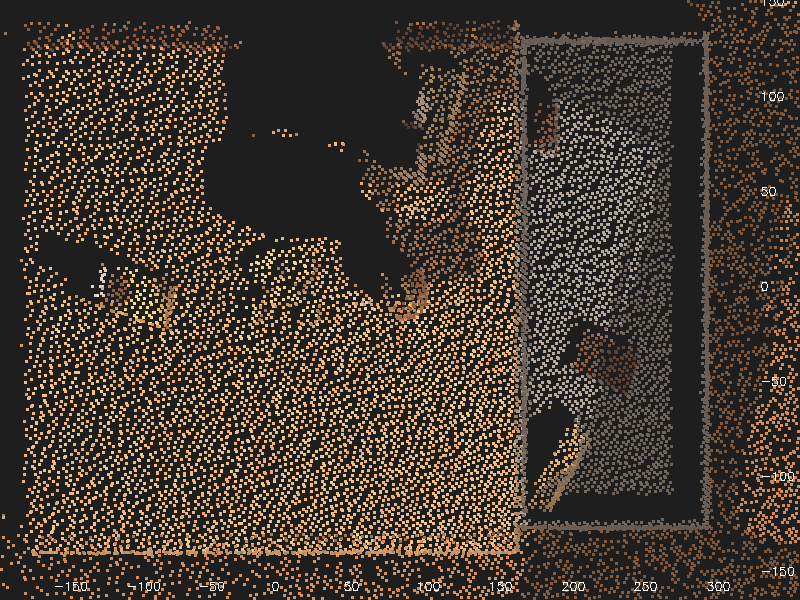

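Call:
{"method": "arm_command", "body": {"targets": [[[0, 0, 0], [-1.3, 12, 0], 0.89], [[0, 0, 0], [-1.3, 12, 0], 0.89], [[0, 0, 0], [-1.3, 12, 0], 0.89], [[0, 0, 0], [-1.3, 12, 0], 0.89], [[0, 0, 0], [-1.3, 12, 0], 0.89], [[0, 0, 0], [-1.3, 12, 0], 0.89], [[0, 0, 0], [-1.3, 12, 0], 0.89], [[0, 0, 0], [-1.3, 12, 0], 0.89]]}}

```text
t: 17.0
eef_pos: [0.6143, 0.1759, 0.2422]
ee_rot: [3.142, 0.0, -1.462]
force: [-0.2, -0.0, -0.6]
width: 0.0094
```

```bash
python3 sd.py 17; python3 look.py 17 side
```

```text
17.05 [0.6143 0.1773 0.2422] [ 82. 191.]
17.05 [0.6143 0.1773 0.2422] [0.4 1.4 0.5]
```

View pics/sd17.png

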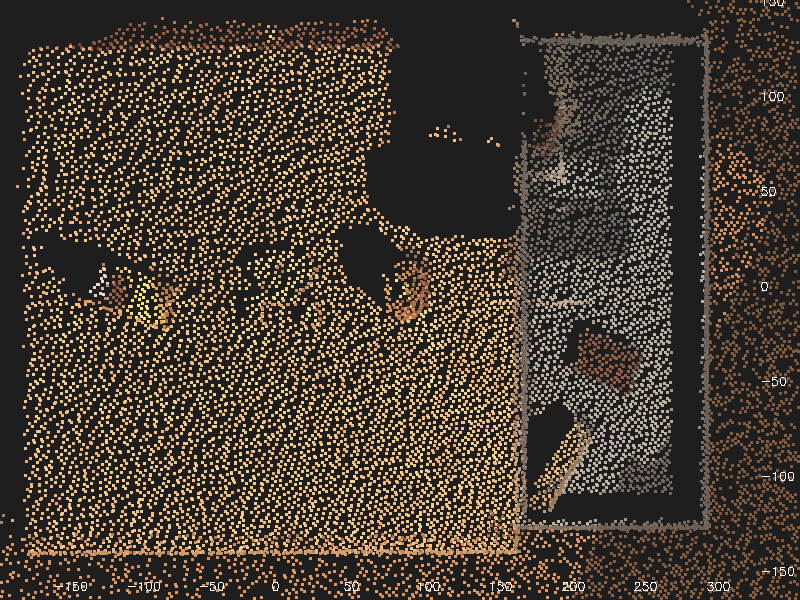

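View pics/side17.png

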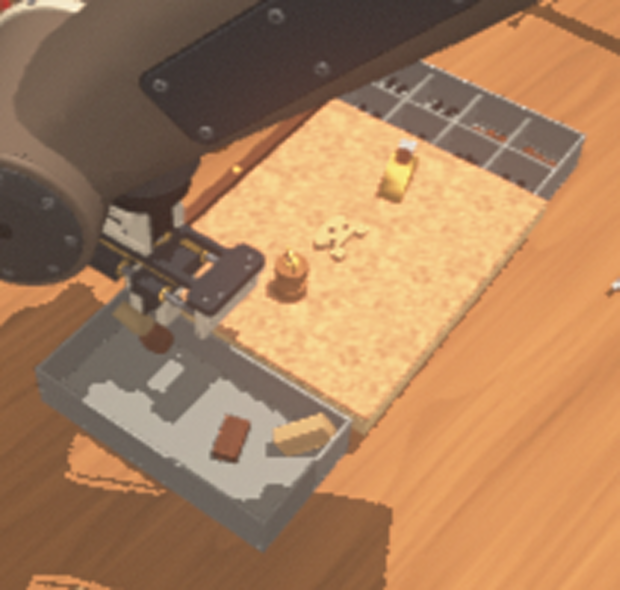

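The wedge has dropped into the tray beside the round (140,325). I'll raise the arm clear and check with both cameras.

Call:
{"method": "arm_command", "body": {"targets": [[[0, 0, 0], [0, 0, 30], 0.89], [[0, 0, 0], [0, 0, 40], 0.89], [[0, 0, 0], [0, 0, 40], 0.89], [[0, 0, 0], [-15, -45, 20], 0.89], [[0, 0, 0], [-15, -45, 20], 0.89], [[0, 0, 0], [-15, -45, 0], 0.89], [[0, 0, 0], [-15, -45, 0], 0.89], [[0, 0, 0], [-15, -45, 0], 0.89]]}}

```text
t: 17.9
eef_pos: [0.5391, -0.0492, 0.3914]
ee_rot: [-3.141, 0.0, -1.462]
force: [0.8, -0.1, -0.3]
width: 0.01
```

Call:
{"method": "arm_command", "body": {"targets": [[[0, 0, 0], [-15, -45, 0], 0.89], [[0, 0, 0], [-15, -45, 0], 0.89], [[0, 0, 0], [-15, -45, 0], 0.89], [[0, 0, 0], [-15, -45, 0], 0.89], [[0, 0, 0], [0, -45, 0], 0.89], [[0, 0, 0], [0, -45, 0], 0.89], [[0, 0, 0], [0, -45, 0], 0.89], [[0, 0, 0], [0, 0, 0], 0.89]]}}

```text
t: 18.7
eef_pos: [0.4795, -0.3669, 0.3902]
ee_rot: [3.14, -0.0, -1.466]
force: [-0.7, -0.6, -1.3]
width: 0.0093
```

```bash
python3 look.py 18 side top; python3 sd.py 18
```

```text
18.7 [ 0.4795 -0.3669  0.3902] [-0.7 -0.6 -1.3]
brd c [132.3   0.7] min [ 125. -168.] max [140. 169.] h 0.07 n 632
brd c [ -4.1 -96.5] min [ -21. -127.] max [ 13. -68.] h 0.083 n 213
brd c [-2.3 91.4] min [-17.  77.] max [ 14. 106.] h 0.096 n 132
18.85 [ 0.4798 -0.3627  0.3906] [-110.7 -331.1]
```

View pics/side18.png

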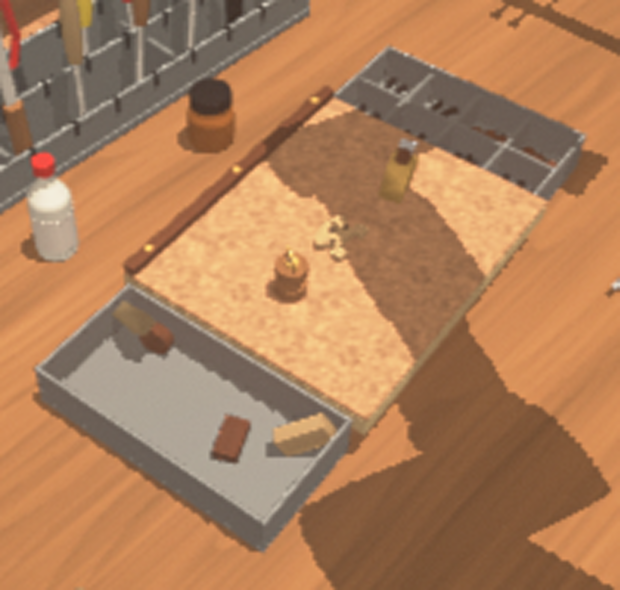

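View pics/top18.png

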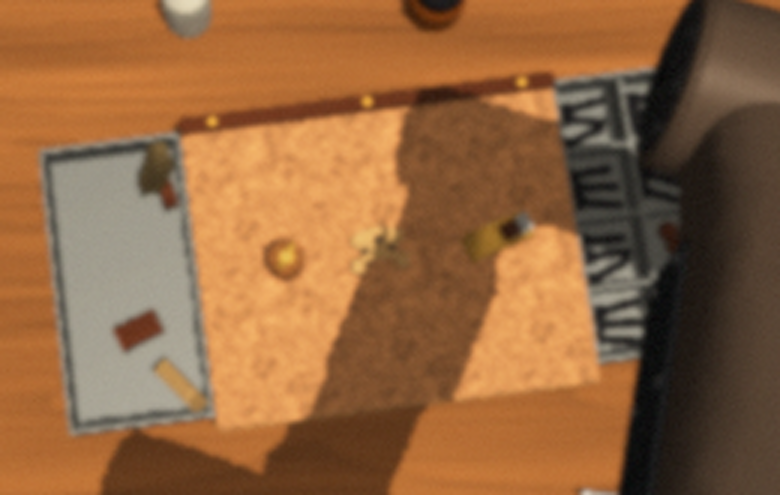

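All four offcuts are in the tray: wedge and round (140,325), stub (230,440) and block (305,433) in the side view. Nothing is left in the strips. The plane and clamp measure the same as at the start, and the bridge looks in place. Handing in.

```bash
python3 -c "
from station import *
print(job_done(), get_state()['t'])"
```

```text
the job is handed in; nothing more can be done
the job is handed in; nothing more can be done
```

I swept the block, stub, round and wedge one at a time along the board and off its side into the scrap tray, using the nearly closed fingers. Nothing was picked up. My last clock reading before handing in was about 19 s.

**Offcuts:** In the final side and top pictures all four lie in the scrap tray. The wedge rests against the round, which stands on edge. Both board strips are empty.

**Things to leave alone:**
- **Plane and clamp:** both measure within about 1 mm of where they started.
- **Bridge:** the final height check did not pick it out, because it is thin and partly in shadow. In both pictures it lies where it was.
- **Bottle, jar and fittings tray:** they look unmoved, though the arm hides part of the fittings tray in the top picture.
- **Screwdriver and mallet:** both were mostly or wholly outside my final cropped pictures, so I did not recheck them. The fingers never went down near either one.

**Forces:** the wrist force readings stayed under 2 N throughout.

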